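# Square a carrier plate and clamp it crisscross in two passes

### The arm

A 6-joint arm with a two-finger parallel gripper is mounted at the origin on the work surface. World frame = base frame: x ahead of the robot, y to its left, z up, the work surface at z = 0. Lengths are in mm, angles in rad, forces in N, time in s.
With the tool pointing down it reaches from about 375 to 975 mm from the base axis. Payload 3.8 kg.
Tool frame: the origin (TCP) lies midway between the tips of the shut fingers; the grasp point (between the pads) lies 19 mm behind it; z points along the fingers, y is the line along which they close (so a half turn about z gives the same grasp; the last joint's range is limited). The gripper opens to 85 mm and grips with 20 to 120 N. Pads are 22 mm wide; open, the fingers measure 114 mm over their backs; the gripper's body (76 mm by 85 mm) begins 54 mm behind the grasp point. The pads swing forward as they close: fully open they stand 13 mm farther back than shut.
Start: joints at [-1.325, 0.264, 1.604, -0, 1.274, -0.037], TCP at [188.35, -648.184, 231.28] pointing down, gripper open.
Joint ranges: [-2.63, 2.63], [-0.94, 2.18], [0.31, 2.57], [-1.31, 4.45], [0, 2.66], [-2.55, 2.55]. Speed limits (rad/s): [2.57, 2.57, 3.14, 3.14, 3.14, 3.14].

### API

Orientations are given as [roll, pitch, yaw] about the fixed x, y, z axes, in that order (R = Rz(yaw) Ry(pitch) Rx(roll)).
In Python, from workcell import * gives the robot as it stands.
- The arm moves only by the tool drive_tool, never from a script. Its argument "rows" is a list of rows, each a list of 5 numbers: the finger opening in mm, from 0 to 85.4, then the shift along the tool's x, y, z in units of 40 mm (1.0 is 40 mm), then the turn about the tool's z in rad. In form: [[jaw, tx, ty, tz, spin], ...]. A call has 1 to 8 rows; each row is the pose to reach, as a shift and turn from the pose commanded when the call began, along the tool's axes at that moment; what a row does not reach only later rows make up. A row lasts 1/10 s, in which the tool goes at most 50 mm and 8.59 degrees, less where a joint would pass 70% of its speed; a pose out of reach is approached as far as the arm can. A call with a gripper value outside its range is refused whole. The fingers move at their own pace and stop on an object; "grip_force" is the grip in N (left out, the last holds). Time passes only in rows, so rows that repeat a pose let the fingers close. It gives the time, the measured TCP pose, the force, the opening and the grip force at its end, in the units of the state.
- state(): the state, without advancing time (a new reading comes with each control period).
- read_camera(name): name is "side" or "top"; returns a dict with "frame" (420x560x3 uint8, red, green, blue), "z_map" (420x560 float32, mm along the optical axis (not along the pixel's ray), 0 where there is no reading), "fx", "fy", "cx", "cy" (pixels), "k1" (the pictures are not rectified: a ray, as slopes to the right and down, at radius r is drawn at 1 + k1 r^2 times it, then the intrinsics apply), "R" (3x3) and "t" (3): a world point X has camera coordinates R X + t. Camera axes: x right, y down, z forward; pixel columns grow to the right and rows downward; lengths in mm; the calibration is good to about 2 mm. A picture is of the moment at which its call begins.
- close_job(): hands the job in; it is judged then, once.
The state is a dict: "t": time; "joint_pos": joint angles; "qvel": joint speeds; "joint_efforts": joint torques, N m; "ee_pos": TCP position; "tool_rot": TCP orientation; "contact_force": force on the tool from outside, world axes, zero at the start; "wrist_torque": the same for the moment, N m; "gripper_width": opening from 0.0 (shut) to 1.0 (fully open); "grip_force": force on a finger pad.
Only numpy, scipy, OpenCV 4.12 (cv2) and the standard library are available. Lean on these libraries where they do the work, as an engineer would, in place of code of your own. Each camera call takes 0.05 s, during which the arm holds its last target. There are 200 camera calls.

### The job

Slide the loose aluminium plate by its handle until it lies flush against both the far and the left fence of the fixture, then clamp it by turning the four T-handles clockwise in crisscross order, in two passes: first each one only about half-way (its bar at 45 degrees), a handle and its diagonal opposite before the other two, then in the same crisscross manner each one fully home. Leave the plate flush and the things around the fixture undisturbed.

Things in the scene. Friction and masses are not known exactly. Their poses are not given: they have to be found in the camera images.
- fixture: Aluminium clamping fixture fixed to the bench: base 210 mm (x) by 280 mm (y), 15 mm thick. Origin: centre of the base's underside, at bench height. Its x points away from the robot to the far fence, its y to the left fence. Far fence: steel bar, its face at x = +70 mm; left fence: steel bar, its face at y = +78 mm; both rise 18 mm above the base. The four clamp studs stand at x = -55 / +55 mm (near / far) and y = +106 / -106 mm (left / right).
- plate_middle (a point): Centre of the loose aluminium plate, 140 mm (x) by 156 mm (y), 10 mm thick, lying on the fixture's base under the four clamp straps. Axes: the plate's, x along its 140 mm side. It is flush against both fences when this point is at x = 0, y = 0 in the fixture's frame with the axes parallel; it starts 5 to 14 mm short of each fence and turned by up to 0.05 rad.
- plate_handle (a point): Centre of the black grip bar in the middle of the loose aluminium plate. The bar is 80 mm long (plate's x), 14 mm wide (y) and 18 mm tall; its centre is 56 mm above the bench, straight above the plate's centre and 31 mm above the plate's top face. Axes: the plate's. The plate (0.4 to 0.65 kg) slides on the base while the clamps are loose and can be dragged by this bar with 3 to 8 N, more if it is pressed down meanwhile; the loose straps clear its top face by 3.5 to 4.3 mm.
- near_left_bar (a point): Centre of the black T-handle of the near left clamp (as seen from the robot: nearer to the robot, left side), on its turning axis. Handle bar 66 mm long (this point's x axis), 14 mm wide, 20 mm tall, centre about 69 mm above the bench when loose and 5 mm lower when home; it is 30 mm above the top of the steel strap that reaches over the plate's edge, with a 26 mm thick round hub between.
- near_left (a joint): Turn of the near left T-handle in rad, growing as it is turned clockwise seen from above; it stays where it is left (about 0.2 N m of friction). 0 = loose, bar along the fixture's x (starts 0 to 0.25); 0.79 = half-way, bar at 45 degrees; 1.57 = home against its stop, bar along the fixture's y. The strap comes down 3 mm per rad and grips the plate near home.
- near_right_bar (a point): Centre of the black T-handle of the near right clamp (as seen from the robot: nearer to the robot, right side), on its turning axis. Handle bar 66 mm long (this point's x axis), 14 mm wide, 20 mm tall, centre about 69 mm above the bench when loose and 5 mm lower when home; it is 30 mm above the top of the steel strap that reaches over the plate's edge, with a 26 mm thick round hub between.
- near_right (a joint): Turn of the near right T-handle in rad, growing as it is turned clockwise seen from above; it stays where it is left (about 0.2 N m of friction). 0 = loose, bar along the fixture's x (starts 0 to 0.25); 0.79 = half-way, bar at 45 degrees; 1.57 = home against its stop, bar along the fixture's y. The strap comes down 3 mm per rad and grips the plate near home.
- far_left_bar (a point): Centre of the black T-handle of the far left clamp (as seen from the robot: farther from the robot, left side), on its turning axis. Handle bar 66 mm long (this point's x axis), 14 mm wide, 20 mm tall, centre about 69 mm above the bench when loose and 5 mm lower when home; it is 30 mm above the top of the steel strap that reaches over the plate's edge, with a 26 mm thick round hub between.
- far_left (a joint): Turn of the far left T-handle in rad, growing as it is turned clockwise seen from above; it stays where it is left (about 0.2 N m of friction). 0 = loose, bar along the fixture's x (starts 0 to 0.25); 0.79 = half-way, bar at 45 degrees; 1.57 = home against its stop, bar along the fixture's y. The strap comes down 3 mm per rad and grips the plate near home.
- far_right_bar (a point): Centre of the black T-handle of the far right clamp (as seen from the robot: farther from the robot, right side), on its turning axis. Handle bar 66 mm long (this point's x axis), 14 mm wide, 20 mm tall, centre about 69 mm above the bench when loose and 5 mm lower when home; it is 30 mm above the top of the steel strap that reaches over the plate's edge, with a 26 mm thick round hub between.
- far_right (a joint): Turn of the far right T-handle in rad, growing as it is turned clockwise seen from above; it stays where it is left (about 0.2 N m of friction). 0 = loose, bar along the fixture's x (starts 0 to 0.25); 0.79 = half-way, bar at 45 degrees; 1.57 = home against its stop, bar along the fixture's y. The strap comes down 3 mm per rad and grips the plate near home.
- controller: Bystander: black feeder controller box, 150 x 110 x 60 mm, origin centre of its underside.
- tray: Bystander: grey divided parts tray, 130 x 170 x 35 mm, origin centre of its underside.
- driver: Bystander: screwdriver lying on the bench, along its own x.
Things that resemble listed ones, but are neither listed nor needed, are in the scene too. What is shaped like the part that bears plate_middle but green, orange or yellow is not meant.

How it is judged:
By the outcome, as a careful person would: the job done as asked, in the order asked, and still so for the second after the job is handed in, with the robot touching nothing.
It also fails if it takes over 72 s, if anything falls off the work surface, if the arm or the gripper's body presses on something with over 40 N, if the wrist force passes 120 N, or if a joint passes its speed limit or range.

## Working session

There is one attempt and no reset: what is moved stays moved. The work goes in short steps, Python scripts to look and compute and a tool call to move; the robot and the scene stay as the last step left them, time stands still between calls to the robot, and variables do not carry over. Pictures are saved under pics/ and viewed, at most 10 in all, crops included, and the job is handed in when it is done.

Besides the shell and the picture viewer there is one more tool, called after "Emit:" by a JSON object that holds its "fn" and its "kwargs", one argument or row to a line. drive_tool: Moves the arm, as the interface text tells. Its arguments: {"type":"object","properties":{"rows":{"type":"array","items":{"type":"array","items":{"type":"number"}}},"grip_force":{"type":"number"}},"required":["rows"]}

```bash
mkdir -p pics; ls; python3 - <<'E'
from workcell import *
import cv2,numpy as np
for n in ["top","side"]:
    c=read_camera(n); np.savez(f"pics/{n}0.npz",**c)
    cv2.imwrite(f"pics/{n}0.png",cv2.resize(c["frame"][:,:,::-1],(800,600),interpolation=cv2.INTER_CUBIC))
    print(n,c["fx"],c["cx"],c["cy"],c["k1"],np.array(c["R"]).round(3).tolist(),c["t"])
print(state())
E
```

```text
pics
top 404.33176517889046 283.57315510599335 211.9575037073207 -0.10162384450847778 [[-0.003, -1.0, 0.004], [-0.995, 0.002, -0.098], [0.098, -0.004, -0.995]] [  14.29556137  526.40099825 1125.77845025]
side 488.00208691601586 281.3571325358029 212.9093347306434 -0.04515603117115847 [[-0.96, -0.281, -0.006], [-0.178, 0.624, -0.761], [0.218, -0.729, -0.649]] [ 502.20267413  118.90843556 1651.80469914]
{'t': 0.1, 'joint_pos': array([-1.32491202e+00,  2.64716531e-01,  1.60523501e+00,  2.47021534e-05,
        1.27374096e+00, -3.68903019e-02]), 'qvel': array([-0.0003965 , -0.00151094, -0.00427031, -0.00176586,  0.00137093,
        0.00053978]), 'joint_efforts': array([ 4.82798387e-04, -5.16704786e+01, -3.68589592e+01, -1.77372913e-04,
        6.31852046e-03, -1.20550882e-05]), 'ee_pos': array([ 188.18788593, -647.53614324,  230.0617723 ]), 'tool_rot': array([-3.13949510e+00, -1.01035497e-04,  2.82767243e-01]), 'contact_force': array([-0.60929257, -0.05482182, -0.95381552]), 'wrist_torque': array([0.06108706, 0.02704401, 0.01257981]), 'grip_force': 0.0, 'gripper_width': 0.9981076328780869}
```

View pics/top0.png

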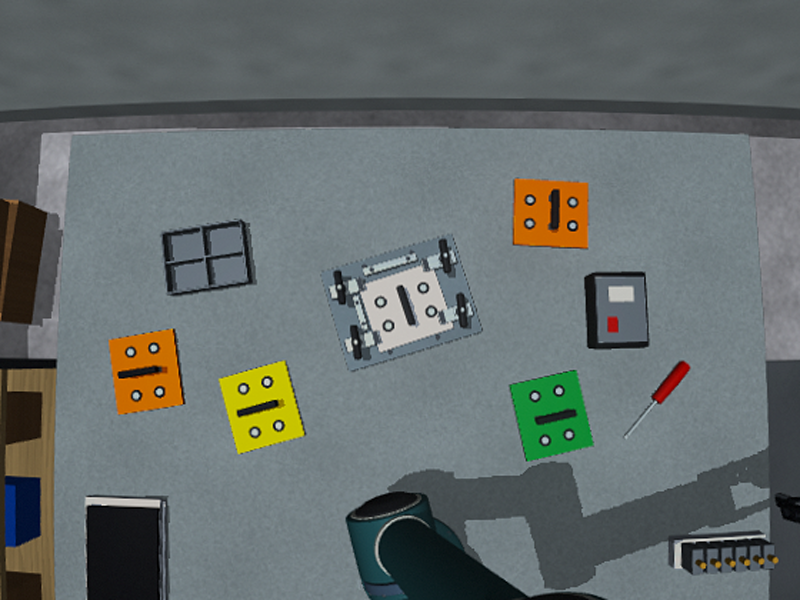

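View pics/side0.png

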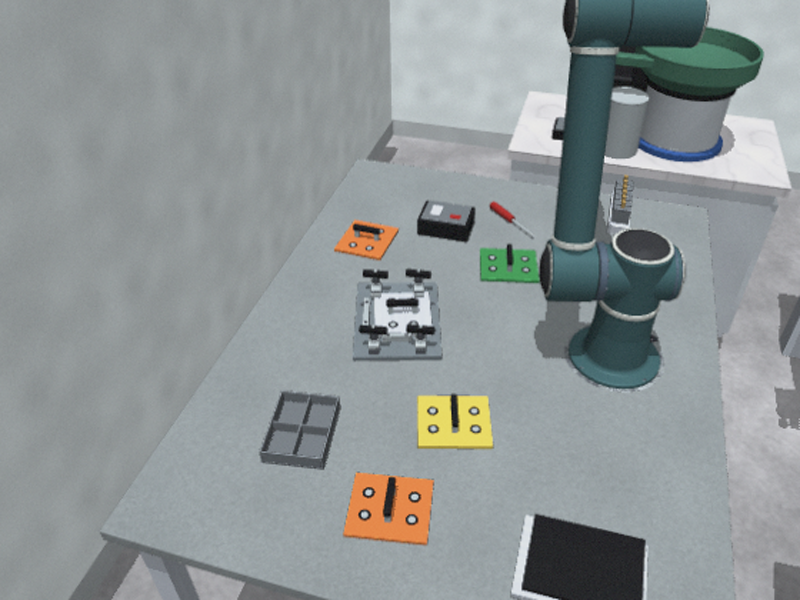

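The top view shows the fixture at about (402,302) with its x axis tilted left and the white plate in it. The side view shows it at about (398,315). The other plates are coloured decoys. I'll enlarge the fixture.

```bash
cat > h.py <<'E'
import numpy as np,cv2
from scipy.optimize import least_squares
def cam(c):
    R=np.array(c["R"]);t=np.array(c["t"]);K=np.array([[c["fx"],0,c["cx"]],[0,c["fy"],c["cy"]],[0,0,1.]])
    return R,t,K,np.array([float(c["k1"]),0,0,0])
def proj(c,P):
    R,t,K,d=cam(c); return cv2.projectPoints(np.array(P,float).reshape(-1,3),cv2.Rodrigues(R)[0],t,K,d)[0][:,0]
def at_z(c,px,z):  # pixel(s) -> world points on plane height z
    R,t,K,d=cam(c); u=cv2.undistortPoints(np.array(px,float).reshape(-1,1,2),K,d,None,None)[:,0]
    D=np.c_[u,np.ones(len(u))]@R; o=-R.T@t; return o+D*((z-o[2])/D[:,2])[:,None]
def crop(c,x0,y0,w,h,s,name):
    cv2.imwrite(name,cv2.resize(c["frame"][y0:y0+h,x0:x0+w,::-1],(w*s,h*s),interpolation=cv2.INTER_CUBIC))
E
python3 - <<'E'
from h import *
c=dict(np.load("pics/top0.npz")); crop(c,216,156,130,108,6,"pics/tc.png")
c=dict(np.load("pics/side0.npz")); crop(c,240,180,75,78,8,"pics/sc.png") if 0 else crop(c,240,180,76,75,8,"pics/sc.png")
E
```

```text
(no output)
```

View pics/tc.png

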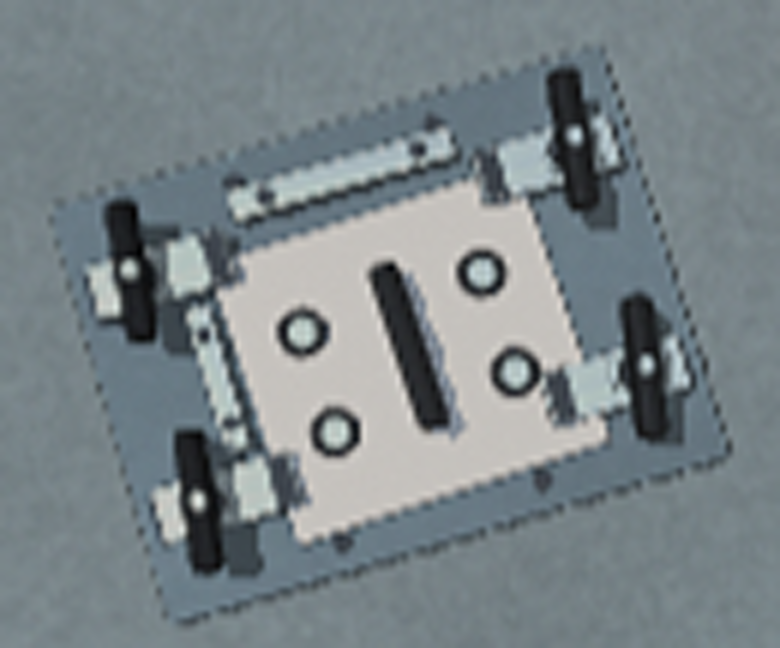

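```bash
cat > m.py <<'E'
from h import *
c=dict(np.load("pics/top0.npz"))
f=lambda p:np.array(p,float)/6+[216-.42,156-.42]
W=at_z(c,f([(52,204),(604,48),(730,455),(175,622)]),15)[:,:2]
L=np.array([(105,140),(105,-140),(-105,-140),(-105,140)])
rot=lambda a:np.array([[np.cos(a),-np.sin(a)],[np.sin(a),np.cos(a)]])
r=least_squares(lambda q:(L@rot(q[2]).T+q[:2]-W).ravel(),[600,0,.27]); print("fix",r.x,r.fun.round(1))
q=r.x
for n,e,xy in [("FL",[(122,202),(144,340)],(55,106)),("FR",[(565,68),(588,208)],(55,-106)),("NR",[(637,295),(654,438)],(-55,-106)),("NL",[(190,432),(208,572)],(-55,106))]:
    w=at_z(c,f(e),79)[:,:2]; m=w.mean(0); d=w[0]-w[1]
    print(n,m,"exp",rot(q[2])@xy+q[:2],"len",np.hypot(*d),"yaw",np.arctan2(d[1],d[0]),"turn",q[2]-np.arctan2(d[1],d[0]))
w=at_z(c,f([(383,262),(436,430)]),65)[:,:2]; d=w[0]-w[1]; m=w.mean(0)
print("handle",m,np.hypot(*d),np.arctan2(d[1],d[0]),"in fix",(m-q[:2])@rot(q[2]))
w=at_z(c,f([(605,437),(300,543)]),25)[:,:2];d=w[1]-w[0]; print("plate near edge",(w-q[:2])@rot(q[2]),np.arctan2(-d[0],d[1]))
# depth check
for p in [(410,350),(130,230),(345,300)]:
    u=f(p).round().astype(int); print(p,c["z_map"][u[1],u[0]])
E
python3 m.py
```

```text
fix [5.31395374e+02 2.11558705e+01 2.85274743e-01] [-0.3  0.5  2.5 -0.8 -1.  -1.8 -1.2  2.1]
FL [552.31165631 138.00834121] exp [554.34187817 138.34997431] len 64.10127216674815 yaw 0.16588568774838183 turn 0.11938905507960798
FR [613.10180197 -64.13557513] exp [614.00315155 -65.08191222] len 65.66711250964798 yaw 0.15022301628458926 turn 0.13505172654340056
NR [508.18485492 -94.37228823] exp [508.4488708  -96.03823331] len 65.37855309787619 yaw 0.10612289065874135 turn 0.17915185216924845
NL [447.45190465 107.41510905] exp [448.78759742 107.39365322] len 63.53089668228826 yaw 0.1324949701361066 turn 0.15277977269188323
handle [519.14489706  12.42903382] 81.07264740943015 0.301491405172823 in fix [-14.21128266  -4.92659324]
plate near edge [[-78.53925539 -82.67613553]
 [-85.55272616  69.83518804]] 0.3312289246258771
(410, 350) 1109.3198
(130, 230) 1100.8885
(345, 300) 1153.7661
```

View pics/sc.png

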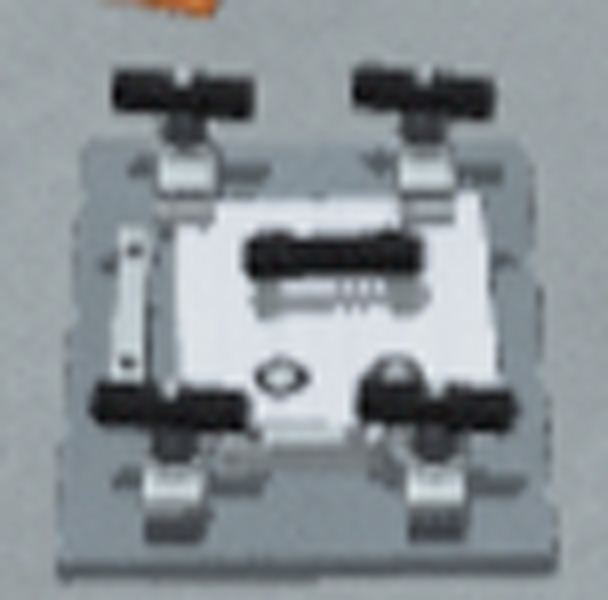

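```bash
cat > g.py <<'E'
# usage: g.py "tx ty tz spin" (last commanded row to integrate, or -)  [x y z yaw target ...quads]
import sys,json,os,numpy as np
P=json.load(open("cmd.json")) if os.path.exists("cmd.json") else [188.35,-648.184,231.28,.2828]
ax=lambda a:np.array([[np.cos(a),np.sin(a),0],[np.sin(a),-np.cos(a),0],[0,0,-1]])
for s in sys.argv[1].split(";"):
    if s.strip()=="-": continue
    r=np.array(s.split(),float); P=list(np.array(P[:3])+40*r[:3]@ax(P[3]))+[P[3]-r[3]]
json.dump([float(v) for v in P],open("cmd.json","w")); print("cmd",np.round(P,2))
from workcell import state
s=state(); print("t",s["t"],"meas",s["ee_pos"].round(1),s["tool_rot"].round(3),"F",s["contact_force"].round(1),"T",s["wrist_torque"].round(2),"w",round(s["gripper_width"]*85.4,1),"g",s["grip_force"])
for a in sys.argv[2:]:
    T=np.array(a.split(),float); print(a,"->",(ax(P[3])@(T[:3]-P[:3])/40).round(3),"spin",round(P[3]-T[3],3))
E
python3 g.py - "354 -318 200 1.45" "519 12.5 130 2.6"
```

```text
cmd [ 1.8835e+02 -6.4818e+02  2.3128e+02  2.8000e-01]
t 0.1 meas [ 188.2 -647.5  230.1] [-3.139 -0.     0.283] F [-0.6 -0.1 -1. ] T [0.06 0.03 0.01] w 85.2 g 0.0
354 -318 200 1.45 -> [ 6.28  -6.771  0.782] spin -1.167
519 12.5 130 2.6 -> [ 12.547 -13.554   2.532] spin -2.317
```

Emit:
{"fn": "drive_tool", "kwargs": {
  "rows": [
    [50,6.28,-6.77,0.78,-1.167],
    [50,6.28,-6.77,0.78,-1.167],
    [50,6.28,-6.77,0.78,-1.167],
    [50,6.28,-6.77,0.78,-1.167],
    [50,6.28,-6.77,0.78,-1.167],
    [50,6.28,-6.77,0.78,-1.167],
    [50,6.28,-6.77,0.78,-1.167],
    [50,6.28,-6.77,0.78,-1.167]
  ],
  "grip_force": 60
}}

```text
t: 0.9
ee_pos: [354.5, -314.0, 199.0]
tool_rot: [-3.141, -0.002, 1.458]
contact_force: [0.5, -0.9, -0.5]
gripper_width: 0.587
grip_force: 0.0
```

```bash
python3 g.py "6.28 -6.77 0.78 -1.167" "519 12.5 130 2.6"
```

```text
cmd [ 354.01 -318.04  200.08    1.45]
t 0.9 meas [ 354.5 -314.   199. ] [-3.141e+00 -2.000e-03  1.458e+00] F [ 0.5 -0.9 -0.5] T [0.   0.   0.02] w 50.1 g 0.0
519 12.5 130 2.6 -> [8.701 3.097 1.752] spin -1.15
```

Emit:
{"fn": "drive_tool", "kwargs": {
  "rows": [
    [50,8.7,3.1,1.75,-1.15],
    [50,8.7,3.1,1.75,-1.15],
    [50,8.7,3.1,1.75,-1.15],
    [50,8.7,3.1,1.75,-1.15],
    [50,8.7,3.1,1.75,-1.15],
    [50,8.7,3.1,1.75,-1.15],
    [50,8.7,3.1,1.75,-1.15],
    [50,8.7,3.1,1.75,-1.15]
  ]
}}

```text
t: 1.7
ee_pos: [519.5, 15.8, 129.0]
tool_rot: [3.141, -0.001, 2.607]
contact_force: [-0.5, -0.1, 0.5]
gripper_width: 0.582
grip_force: 0.0
```

```bash
python3 g.py "8.7 3.1 1.75 -1.15" "519 12.5 100 3.45"  "519 12.5 39 3.45"
```

```text
cmd [519.1   12.44 130.08   2.6 ]
t 1.7 meas [519.5  15.8 129. ] [ 3.141e+00 -1.000e-03  2.607e+00] F [-0.5 -0.1  0.5] T [-0.05 -0.    0.01] w 49.7 g 0.0
519 12.5 100 3.45 -> [ 0.003 -0.     0.752] spin -0.85
519 12.5 39 3.45 -> [ 0.003 -0.     2.277] spin -0.85
```

Emit:
{"fn": "drive_tool", "kwargs": {
  "rows": [
    [50,0,0,0.75,-0.85],
    [50,0,0,0.75,-0.85],
    [50,0,0,0.75,-0.85],
    [50,0,0,0.75,-0.85],
    [50,0,0,0.75,-0.85],
    [50,0,0,0.75,-0.85],
    [50,0,0,1.5,-0.85],
    [50,0,0,2.25,-0.85]
  ]
}}

```text
t: 2.5
ee_pos: [520.3, 12.4, 40.4]
tool_rot: [-3.141, 0.003, -2.833]
contact_force: [0.3, 0.4, -0.6]
gripper_width: 0.583
grip_force: 0.0
```

Emit:
{"fn": "drive_tool", "kwargs": {
  "rows": [
    [50,0,0,0,0],
    [10,0,0,0,0],
    [10,0,0,0,0],
    [10,0,0,0,0],
    [10,0,0,0,0],
    [10,0,0,0,0]
  ],
  "grip_force": 40
}}

```text
t: 3.1
ee_pos: [520.6, 12.6, 41.8]
tool_rot: [-3.141, 0.003, -2.834]
contact_force: [-1.1, 0.1, 6.8]
gripper_width: 0.155
grip_force: 40.8
```

```bash
python3 g.py "0 0 2.25 -0.85" 
```

```text
cmd [519.1   12.44  40.08   3.45]
t 3.1 meas [520.6  12.6  41.8] [-3.141e+00  3.000e-03 -2.834e+00] F [-1.1  0.1  6.8] T [ 0.18  0.15 -0.07] w 13.2 g 40.83585441112518
```

Emit:
{"fn": "drive_tool", "kwargs": {
  "rows": [
    [10,0,0,-0.04,0.02],
    [10,-0.08,0.0,-0.04,0.023],
    [10,-0.16,0.0,-0.04,0.023],
    [10,-0.24,0.0,-0.04,0.023],
    [10,-0.28,0.0,-0.04,0.023],
    [10,-0.28,0.0,-0.04,0.023]
  ]
}}

```text
t: 3.7
ee_pos: [527.6, 15.3, 41.8]
tool_rot: [3.141, -0.005, -2.856]
contact_force: [-7.7, -2.2, 8.5]
gripper_width: 0.154
grip_force: 41.2
```

```bash
python3 g.py "-.28 0 -.04 .023" 
```

```text
cmd [529.78  15.84  41.68   3.43]
t 3.7 meas [527.6  15.3  41.8] [ 3.141 -0.005 -2.856] F [-7.7 -2.2  8.5] T [-0.31  0.93  0.01] w 13.2 g 41.206984519958496
```

Emit:
{"fn": "drive_tool", "kwargs": {
  "rows": [
    [10,0,0,-0.06,0],
    [10,-0.06,0.0,-0.06,0],
    [10,-0.12,0.0,-0.06,0],
    [10,-0.12,0.0,-0.06,0],
    [10,-0.12,0.0,-0.06,0]
  ]
}}

```text
t: 4.2
ee_pos: [533.4, 17.1, 43.2]
tool_rot: [3.141, -0.002, -2.856]
contact_force: [-1.9, -0.6, -6.3]
gripper_width: 0.157
grip_force: 39.1
```

```bash
python3 g.py "-.12 0 -.06 0" 
```

```text
cmd [534.38  17.19  44.08   3.43]
t 4.2 meas [533.4  17.1  43.2] [ 3.141e+00 -2.000e-03 -2.856e+00] F [-1.9 -0.6 -6.3] T [-0.27  0.37  0.06] w 13.4 g 39.14420485496521
```

Emit:
{"fn": "drive_tool", "kwargs": {
  "rows": [
    [10,-0.04,0,0.03,0],
    [10,-0.08,0.0,0.03,0],
    [10,-0.12,0.0,0.03,0],
    [10,-0.12,0.0,0.03,0],
    [10,-0.12,0.0,0.03,0]
  ]
}}

```text
t: 4.7
ee_pos: [533.3, 17.1, 42.2]
tool_rot: [3.14, -0.012, -2.855]
contact_force: [-16.8, -7.7, 7.4]
gripper_width: 0.156
grip_force: 41.3
```

```bash
python3 g.py "-.12 0 .03 0" 
```

```text
cmd [538.99  18.54  42.88   3.43]
t 4.7 meas [533.3  17.1  42.2] [ 3.14  -0.012 -2.855] F [-16.8  -7.7   7.4] T [-1.    2.28  0.12] w 13.3 g 41.259469985961914
```

Emit:
{"fn": "drive_tool", "kwargs": {
  "rows": [
    [10,0.08,0,-0.02,0],
    [10,0.08,0.06,-0.02,0],
    [10,0.08,0.12,-0.02,0],
    [10,0.08,0.18,-0.02,0],
    [10,0.08,0.2,-0.02,0],
    [10,0.08,0.2,-0.02,0]
  ]
}}

```text
t: 5.3
ee_pos: [531.6, 23.7, 42.8]
tool_rot: [-3.14, -0.005, -2.855]
contact_force: [-5.2, -8.0, -5.2]
gripper_width: 0.152
grip_force: 39.5
```

```bash
python3 g.py ".08 0.2 -.02 0" 
```

```text
cmd [533.67  25.32  43.68   3.43]
t 5.3 meas [531.6  23.7  42.8] [-3.14  -0.005 -2.855] F [-5.2 -8.  -5.2] T [-1.33  0.96  0.02] w 13.0 g 39.533427357673645
```

Emit:
{"fn": "drive_tool", "kwargs": {
  "rows": [
    [10,-0.02,0.04,0.01,0],
    [10,-0.05,0.08,0.01,0],
    [10,-0.07,0.11,0.01,0],
    [10,-0.07,0.11,0.01,0]
  ]
}}

```text
t: 5.7
ee_pos: [531.6, 23.9, 42.9]
tool_rot: [-3.134, -0.011, -2.853]
contact_force: [-11.9, -27.1, 5.4]
gripper_width: 0.154
grip_force: 40.8
```

```bash
python3 g.py "-.07 0.11 .01 0"; python3 - <<'E'
from workcell import *
from h import *
c=read_camera("top"); np.savez("pics/top1.npz",**c); crop(c,216,156,130,108,6,"pics/tc1.png")
c=read_camera("side"); np.savez("pics/side1.npz",**c); crop(c,235,165,90,90,6,"pics/sc1.png")
E
```

```text
cmd [535.12  30.33  43.28   3.43]
t 5.7 meas [531.6  23.9  42.9] [-3.134 -0.011 -2.853] F [-11.9 -27.1   5.4] T [-4.19  1.83 -0.02] w 13.1 g 40.840207636356354
```

View pics/tc1.png

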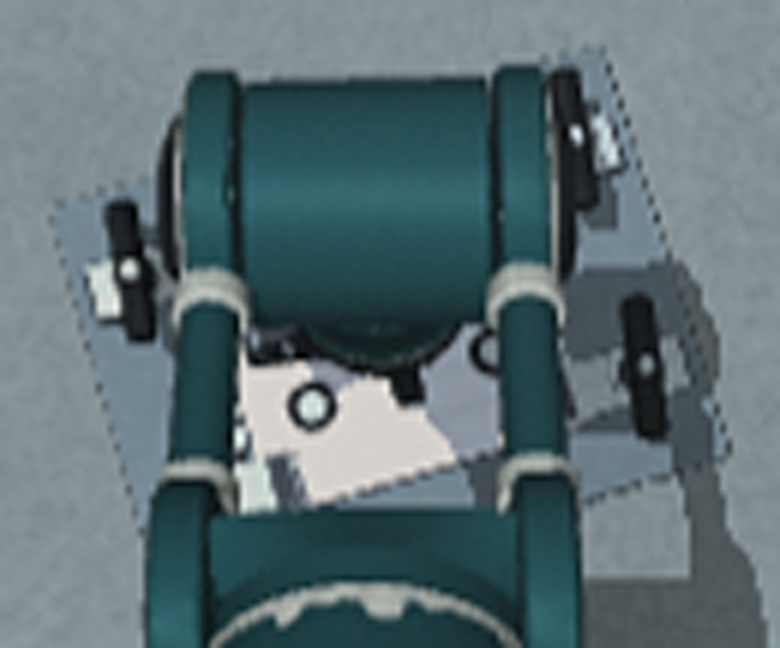

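The view is blocked by the arm, but the plate near (400,400) sits under it, and the force shows it has stopped hard against both fences. I'll ease off, release, and check.

Emit:
{"fn": "drive_tool", "kwargs": {
  "rows": [
    [10,0.06,-0.12,0,0],
    [10,0.06,-0.12,0,0],
    [50,0.06,-0.12,0,0],
    [50,0.06,-0.12,0,0],
    [50,0.06,-0.12,0,0],
    [50,0.06,-0.12,-0.6,0],
    [50,0.06,-0.12,-1.5,0],
    [50,0.06,-0.12,-1.9,0]
  ]
}}

```text
t: 6.6
ee_pos: [537.1, 25.5, 123.2]
tool_rot: [-3.14, 0.006, -2.856]
contact_force: [0.6, 0.7, 0.7]
gripper_width: 0.587
grip_force: 0.0
```

```bash
python3 g.py ".06 -.12 -1.9 0" "446.5 107.5 120 3.285" "448.0 107.4 53 3.285"
```

```text
cmd [534.16  25.05 119.28   3.43]
t 6.6 meas [537.1  25.5 123.2] [-3.14   0.006 -2.856] F [0.6 0.7 0.7] T [-0.01  0.01  0.02] w 50.1 g 0.0
446.5 107.5 120 3.285 -> [ 1.523  2.595 -0.018] spin 0.142
448.0 107.4 53 3.285 -> [1.488 2.582 1.657] spin 0.142
```

```bash
python3 g.py - "400 -260 180 3.3"
```

```text
cmd [534.16  25.05 119.28   3.43]
t 6.6 meas [537.1  25.5 123.2] [-3.14   0.006 -2.856] F [0.6 0.7 0.7] T [-0.01  0.01  0.02] w 50.1 g 0.0
400 -260 180 3.3 -> [ 5.224 -5.895 -1.518] spin 0.127
```

Emit:
{"fn": "drive_tool", "kwargs": {
  "rows": [
    [40,5.2,-5.9,-1.5,0.127],
    [40,5.2,-5.9,-1.5,0.127],
    [40,5.2,-5.9,-1.5,0.127],
    [40,5.2,-5.9,-1.5,0.127],
    [40,5.2,-5.9,-1.5,0.127],
    [40,5.2,-5.9,-1.5,0.127],
    [40,5.2,-5.9,-1.5,0.127],
    [40,5.2,-5.9,-1.5,0.127]
  ]
}}

```text
t: 7.4
ee_pos: [401.3, -262.9, 181.2]
tool_rot: [-3.138, 0.003, -2.987]
contact_force: [0.9, 0.6, -0.0]
gripper_width: 0.465
grip_force: 0.0
```

```bash
python3 g.py "5.2 -5.9 -1.5 0.127" "447.9 107.4 120 3.285"; python3 - <<'E'
from workcell import *
from h import *
c=read_camera("top"); np.savez("pics/top2.npz",**c); crop(c,216,156,130,108,6,"pics/tc2.png")
E
```

```text
cmd [ 400.97 -259.94  179.28    3.3 ]
t 7.4 meas [ 401.3 -262.9  181.2] [-3.138e+00  3.000e-03 -2.987e+00] F [ 0.9  0.6 -0. ] T [ 0.03  0.01 -0.  ] w 39.7 g 0.0
447.9 107.4 120 3.285 -> [-2.606  8.884  1.482] spin 0.015
```

View pics/tc2.png

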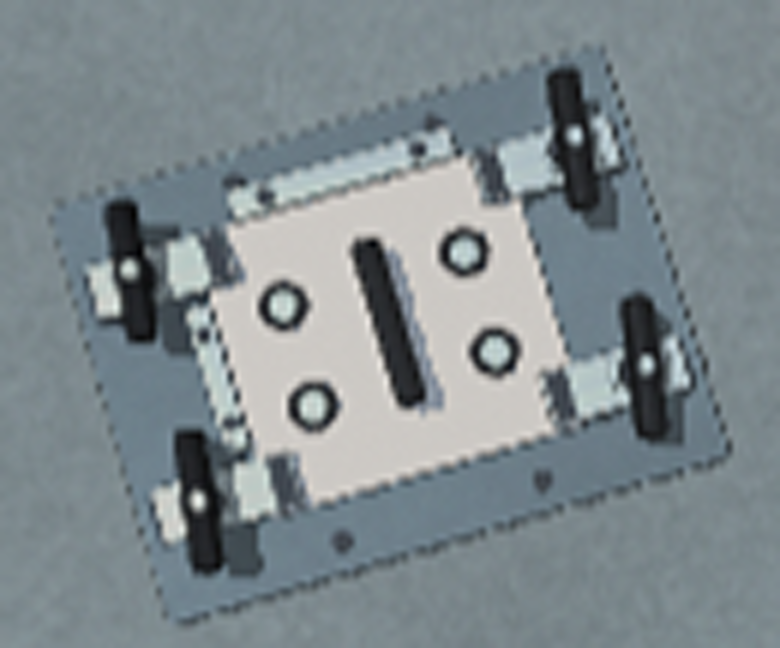

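The plate edges lie on the far fence (about 230–455, 215–155) and the left fence (about 215–245, 290–440), so it is flush. I'll start the clamps with near left.

```bash
python3 g.py - "447.7 108.8 110 3.285" "447.7 108.8 51 3.285"
```

```text
cmd [ 400.97 -259.94  179.28    3.3 ]
t 7.45 meas [ 401.5 -261.2  180.5] [-3.140e+00  2.000e-03 -2.986e+00] F [ 0.9  0.7 -0.4] T [-0.   -0.    0.02] w 39.9 g 0.0
447.7 108.8 110 3.285 -> [-2.606  8.919  1.732] spin 0.015
447.7 108.8 51 3.285 -> [-2.606  8.919  3.207] spin 0.015
```

Emit:
{"fn": "drive_tool", "kwargs": {
  "rows": [
    [40,-2.61,8.92,1.73,0.015],
    [40,-2.61,8.92,1.73,0.015],
    [40,-2.61,8.92,1.73,0.015],
    [40,-2.61,8.92,1.73,0.015],
    [40,-2.61,8.92,1.73,0.015],
    [40,-2.61,8.92,1.73,0.015],
    [40,-2.61,8.92,1.73,0.015],
    [40,-2.61,8.92,1.73,0.015]
  ]
}}

```text
t: 8.25
ee_pos: [447.0, 113.8, 109.4]
tool_rot: [3.14, -0.0, -2.994]
contact_force: [0.7, -0.7, -0.6]
gripper_width: 0.466
grip_force: 0.0
```

Emit:
{"fn": "drive_tool", "kwargs": {
  "rows": [
    [40,0,0,0,0],
    [40,0,0,0.75,0],
    [40,0,0,1.47,0],
    [40,0,0,1.47,0],
    [10,0,0,1.47,0],
    [10,0,0,1.47,0],
    [10,0,0,1.47,0],
    [10,0,0,1.47,0]
  ],
  "grip_force": 40
}}

```text
t: 9.05
ee_pos: [448.2, 109.2, 52.3]
tool_rot: [3.141, 0.001, -2.999]
contact_force: [-1.8, 3.0, 1.1]
gripper_width: 0.204
grip_force: 39.4
```

```bash
python3 g.py "-2.61 8.92 1.73 .015;0 0 1.47 0"
```

```text
cmd [447.85 108.85  51.28   3.28]
t 9.05 meas [448.2 109.2  52.3] [ 3.141e+00  1.000e-03 -2.999e+00] F [-1.8  3.   1.1] T [0.51 0.42 0.06] w 17.4 g 39.4055038690567
```

Emit:
{"fn": "drive_tool", "kwargs": {
  "rows": [
    [10,0,0,0,0],
    [10,0,0,0,0.03]
  ]
}}

```text
t: 9.25
ee_pos: [448.3, 109.2, 52.2]
tool_rot: [3.141, 0.001, -3.029]
contact_force: [-4.1, 3.5, 2.9]
gripper_width: 0.207
grip_force: 39.7
```

```bash
python3 g.py "0 0 0 .03"
```

```text
cmd [447.85 108.85  51.28   3.25]
t 9.25 meas [448.3 109.2  52.2] [ 3.141e+00  1.000e-03 -3.029e+00] F [-4.1  3.5  2.9] T [0.51 0.61 0.1 ] w 17.7 g 39.7234708070755
```

Emit:
{"fn": "drive_tool", "kwargs": {
  "rows": [
    [30,0,0,0,-0.03],
    [30,0,0,0,-0.03],
    [30,0,0,-0.22,-0.03],
    [30,0,0,-0.22,-0.03],
    [10,0,0,-0.22,-0.03],
    [10,0,0,-0.22,-0.03],
    [10,0,0,-0.22,-0.03]
  ]
}}

```text
t: 9.95
ee_pos: [448.7, 109.3, 61.1]
tool_rot: [3.141, 0.002, -2.999]
contact_force: [-1.4, 1.3, 4.9]
gripper_width: 0.148
grip_force: 50.3
```

```bash
python3 g.py "0 0 -.22 -.03"
```

```text
cmd [447.85 108.85  60.08   3.28]
t 9.95 meas [448.7 109.3  61.1] [ 3.141e+00  2.000e-03 -2.999e+00] F [-1.4  1.3  4.9] T [ 0.16  0.27 -0.19] w 12.6 g 50.34334547817707
```

Emit:
{"fn": "drive_tool", "kwargs": {
  "rows": [
    [10,0,0,0.01,0.12],
    [10,0,0,0.02,0.24],
    [10,0,0,0.03,0.36],
    [10,0,0,0.04,0.48],
    [10,0,0,0.05,0.6],
    [10,0,0,0.05,0.64],
    [10,0,0,0.05,0.64]
  ]
}}

```text
t: 10.65
ee_pos: [448.5, 108.8, 59.1]
tool_rot: [3.141, 0.001, 2.644]
contact_force: [-1.3, -0.5, 7.5]
gripper_width: 0.15
grip_force: 49.6
```

```bash
python3 g.py "0 0 .05 .64"
```

```text
cmd [447.85 108.85  58.08   2.64]
t 10.65 meas [448.5 108.8  59.1] [3.141e+00 1.000e-03 2.644e+00] F [-1.3 -0.5  7.5] T [-0.21  0.34 -0.03] w 12.8 g 49.59832638502121
```

Emit:
{"fn": "drive_tool", "kwargs": {
  "rows": [
    [40,0,0,0,0],
    [40,0,0,0,0],
    [40,0,0,-0.6,0],
    [40,0,0,-1.2,0]
  ]
}}

```text
t: 11.05
ee_pos: [446.4, 108.5, 105.2]
tool_rot: [-3.139, -0.003, 2.645]
contact_force: [0.6, 0.6, 0.1]
gripper_width: 0.47
grip_force: 0.0
```

```bash
python3 g.py "0 0 -1.2 0" "613.5 -63 106 3.29"
```

```text
cmd [447.85 108.85 106.08   2.64]
t 11.05 meas [446.4 108.5 105.2] [-3.139e+00 -3.000e-03  2.645e+00] F [0.6 0.6 0.1] T [-0.   -0.07  0.05] w 40.1 g 0.0
613.5 -63 106 3.29 -> [-5.688e+00 -1.803e+00  2.000e-03] spin -0.645
```

Emit:
{"fn": "drive_tool", "kwargs": {
  "rows": [
    [40,-5.69,-1.8,0,-0.645],
    [40,-5.69,-1.8,0,-0.645],
    [40,-5.69,-1.8,0,-0.645],
    [40,-5.69,-1.8,0,-0.645],
    [40,-5.69,-1.8,0,-0.645],
    [40,-5.69,-1.8,0,-0.645],
    [40,-5.69,-1.8,0,-0.645],
    [40,-5.69,-1.8,0.6,-0.645]
  ]
}}

```text
t: 11.85
ee_pos: [615.7, -62.7, 84.8]
tool_rot: [-3.14, 0.005, -2.994]
contact_force: [0.9, 0.1, 0.6]
gripper_width: 0.467
grip_force: 0.0
```

Emit:
{"fn": "drive_tool", "kwargs": {
  "rows": [
    [40,0,0,0.55,0],
    [40,0,0,0.55,0],
    [10,0,0,0.55,0],
    [10,0,0,0.55,0],
    [10,0,0,0.55,0],
    [10,0,0,0.55,0]
  ]
}}

```text
t: 12.45
ee_pos: [613.9, -62.4, 61.4]
tool_rot: [3.141, 0.001, -2.993]
contact_force: [-2.7, 1.8, 4.1]
gripper_width: 0.149
grip_force: 42.8
```

```bash
python3 g.py "-5.69 -1.8 .6 -.645;0 0 .55 0"
```

```text
cmd [613.62 -62.92  60.08   3.29]
t 12.45 meas [613.9 -62.4  61.4] [ 3.141e+00  1.000e-03 -2.993e+00] F [-2.7  1.8  4.1] T [0.38 0.44 0.15] w 12.7 g 42.80000798563378
```

Gripped. Spin = 3.29 − 2.643 ≈ 0.645.

Emit:
{"fn": "drive_tool", "kwargs": {
  "rows": [
    [10,0,0,0.01,0.12],
    [10,0,0,0.02,0.24],
    [10,0,0,0.03,0.36],
    [10,0,0,0.04,0.48],
    [10,0,0,0.05,0.6],
    [10,0,0,0.05,0.645],
    [10,0,0,0.05,0.645]
  ]
}}

```text
t: 13.15
ee_pos: [613.9, -62.5, 59.4]
tool_rot: [3.141, 0.0, 2.644]
contact_force: [-4.1, 2.3, 6.1]
gripper_width: 0.153
grip_force: 43.2
```

Emit:
{"fn": "drive_tool", "kwargs": {
  "rows": [
    [40,0,0,0,0],
    [40,0,0,0,0],
    [40,0,0,-0.6,0],
    [40,0,0,-1.2,0]
  ]
}}

```text
t: 13.55
ee_pos: [612.8, -63.1, 105.3]
tool_rot: [-3.141, -0.002, 2.645]
contact_force: [0.8, 0.2, 0.4]
gripper_width: 0.47
grip_force: 0.0
```

```bash
python3 g.py "0 0 .05 .645;0 0 -1.2 0" "508.4 -93.5 106 3.25"
```

```text
cmd [613.62 -62.92 106.08   2.64]
t 13.55 meas [612.8 -63.1 105.3] [-3.141e+00 -2.000e-03  2.645e+00] F [0.8 0.2 0.4] T [ 0.03 -0.02  0.06] w 40.1 g 0.0
508.4 -93.5 106 3.25 -> [ 1.948 -1.926  0.002] spin -0.605
```

Emit:
{"fn": "drive_tool", "kwargs": {
  "rows": [
    [40,1.95,-1.93,0,-0.605],
    [40,1.95,-1.93,0,-0.605],
    [40,1.95,-1.93,0,-0.605],
    [40,1.95,-1.93,0,-0.605],
    [40,1.95,-1.93,0,-0.605],
    [40,1.95,-1.93,0,-0.605],
    [40,1.95,-1.93,0.6,-0.605],
    [40,1.95,-1.93,1.15,-0.605]
  ]
}}

```text
t: 14.35
ee_pos: [510.0, -93.9, 60.4]
tool_rot: [-3.141, 0.003, -3.036]
contact_force: [1.1, 0.3, -0.5]
gripper_width: 0.468
grip_force: 0.0
```

Emit:
{"fn": "drive_tool", "kwargs": {
  "rows": [
    [40,0,0,0,0],
    [40,0,0,0,0],
    [10,0,0,0,0],
    [10,0,0,0,0],
    [10,0,0,0,0],
    [10,0,0,0,0]
  ]
}}

```text
t: 14.95
ee_pos: [509.6, -93.8, 61.5]
tool_rot: [-3.141, 0.003, -3.034]
contact_force: [0.4, 1.1, 5.7]
gripper_width: 0.153
grip_force: 41.4
```

```bash
python3 g.py "1.95 -1.93 1.15 -.605"
```

```text
cmd [508.25 -93.61  60.08   3.25]
t 14.95 meas [509.6 -93.8  61.5] [-3.141e+00  3.000e-03 -3.034e+00] F [0.4 1.1 5.7] T [ 0.18  0.03 -0.05] w 13.1 g 41.43430531024933
```

Emit:
{"fn": "drive_tool", "kwargs": {
  "rows": [
    [10,0,0,0.01,0.12],
    [10,0,0,0.02,0.24],
    [10,0,0,0.03,0.36],
    [10,0,0,0.04,0.48],
    [10,0,0,0.05,0.6],
    [10,0,0,0.05,0.606],
    [10,0,0,0.05,0.606]
  ]
}}

```text
t: 15.65
ee_pos: [509.5, -94.5, 59.7]
tool_rot: [-3.141, 0.003, 2.643]
contact_force: [-1.2, -1.8, 6.7]
gripper_width: 0.155
grip_force: 41.7
```

Emit:
{"fn": "drive_tool", "kwargs": {
  "rows": [
    [40,0,0,0,0],
    [40,0,0,0,0],
    [40,0,0,-0.6,0],
    [40,0,0,-1.2,0]
  ]
}}

```text
t: 16.05
ee_pos: [506.7, -93.2, 105.1]
tool_rot: [-3.141, -0.004, 2.644]
contact_force: [-0.0, 0.4, 0.3]
gripper_width: 0.468
grip_force: 0.0
```

```bash
python3 g.py "0 0 .05 .606;0 0 -1.2 0" "553.3 139.8 106 3.305"
```

```text
cmd [508.25 -93.61 106.08   2.64]
t 16.05 meas [506.7 -93.2 105.1] [-3.141 -0.004  2.644] F [-0.   0.4  0.3] T [-0.01 -0.02 -0.  ] w 40.0 g 0.0
553.3 139.8 106 3.305 -> [1.797e+00 5.665e+00 2.000e-03] spin -0.661
```

Emit:
{"fn": "drive_tool", "kwargs": {
  "rows": [
    [40,1.8,5.67,0,-0.66],
    [40,1.8,5.67,0,-0.66],
    [40,1.8,5.67,0,-0.66],
    [40,1.8,5.67,0,-0.66],
    [40,1.8,5.67,0,-0.66],
    [40,1.8,5.67,0,-0.66],
    [40,1.8,5.67,0,-0.66],
    [40,1.8,5.67,0.6,-0.66]
  ]
}}

```text
t: 16.85
ee_pos: [556.0, 139.9, 84.9]
tool_rot: [-3.141, 0.006, -2.98]
contact_force: [1.4, 0.6, 0.9]
gripper_width: 0.467
grip_force: 0.0
```

Emit:
{"fn": "drive_tool", "kwargs": {
  "rows": [
    [40,0,0,0.55,0],
    [40,0,0,0.55,0],
    [10,0,0,0.55,0],
    [10,0,0,0.55,0],
    [10,0,0,0.55,0],
    [10,0,0,0.55,0]
  ]
}}

```text
t: 17.45
ee_pos: [553.4, 140.4, 61.2]
tool_rot: [3.141, 0.001, -2.98]
contact_force: [-2.9, 3.5, 2.8]
gripper_width: 0.15
grip_force: 49.5
```

```bash
python3 g.py "1.8 5.67 .6 -.66;0 0 .55 0"
```

```text
cmd [553.29 140.04  60.08   3.3 ]
t 17.45 meas [553.4 140.4  61.2] [ 3.141e+00  1.000e-03 -2.980e+00] F [-2.9  3.5  2.8] T [0.35 0.58 0.13] w 12.8 g 49.514400735497475
```

Emit:
{"fn": "drive_tool", "kwargs": {
  "rows": [
    [10,0,0,0.01,0.12],
    [10,0,0,0.02,0.24],
    [10,0,0,0.03,0.36],
    [10,0,0,0.04,0.48],
    [10,0,0,0.05,0.6],
    [10,0,0,0.05,0.66],
    [10,0,0,0.05,0.66]
  ]
}}

```text
t: 18.15
ee_pos: [553.3, 140.3, 59.2]
tool_rot: [3.141, -0.0, 2.644]
contact_force: [-3.7, 2.7, 5.5]
gripper_width: 0.151
grip_force: 50.5
```

Emit:
{"fn": "drive_tool", "kwargs": {
  "rows": [
    [40,0,0,0,0],
    [40,0,0,0,0],
    [40,0,0,-0.6,0],
    [40,0,0,-1.2,0]
  ]
}}

```text
t: 18.55
ee_pos: [552.8, 139.3, 105.5]
tool_rot: [-3.14, -0.001, 2.644]
contact_force: [0.4, -0.3, 0.2]
gripper_width: 0.469
grip_force: 0.0
```

```bash
python3 g.py "0 0 .05 .66;0 0 -1.2 0" "448.2 108.9 106 2.643" "400 -240 200 2.643"
```

```text
cmd [553.29 140.04 106.08   2.64]
t 18.55 meas [552.8 139.3 105.5] [-3.140e+00 -1.000e-03  2.644e+00] F [ 0.4 -0.3  0.2] T [ 0.04  0.03 -0.04] w 40.1 g 0.0
448.2 108.9 106 2.643 -> [ 1.937 -1.938  0.002] spin 0.001
400 -240 200 2.643 -> [ -1.17  -10.178  -2.348] spin 0.001
```

Emit:
{"fn": "drive_tool", "kwargs": {
  "rows": [
    [40,-1.17,-10.18,-2.35,0],
    [40,-1.17,-10.18,-2.35,0],
    [40,-1.17,-10.18,-2.35,0],
    [40,-1.17,-10.18,-2.35,0],
    [40,-1.17,-10.18,-2.35,0],
    [40,-1.17,-10.18,-2.35,0],
    [40,-1.17,-10.18,-2.35,0],
    [40,-1.17,-10.18,-2.35,0]
  ]
}}

```text
t: 19.35
ee_pos: [406.6, -223.9, 196.4]
tool_rot: [-3.141, 0.002, 2.644]
contact_force: [1.7, 0.6, -0.5]
gripper_width: 0.473
grip_force: 0.0
```

```bash
python3 g.py "-1.17 -10.18 -2.35 0" "448.2 108.9 106 2.643"; python3 - <<'E'
from workcell import *
from h import *
c=read_camera("top"); np.savez("pics/top3.npz",**c); crop(c,216,156,130,108,6,"pics/tc3.png")
E
```

```text
cmd [ 399.97 -240.09  200.08    2.64]
t 19.35 meas [ 406.6 -223.9  196.4] [-3.141e+00  2.000e-03  2.644e+00] F [ 1.7  0.6 -0.5] T [-0.01 -0.02  0.03] w 40.4 g 0.0
448.2 108.9 106 2.643 -> [3.107 8.242 2.352] spin 0.001
```

View pics/tc3.png

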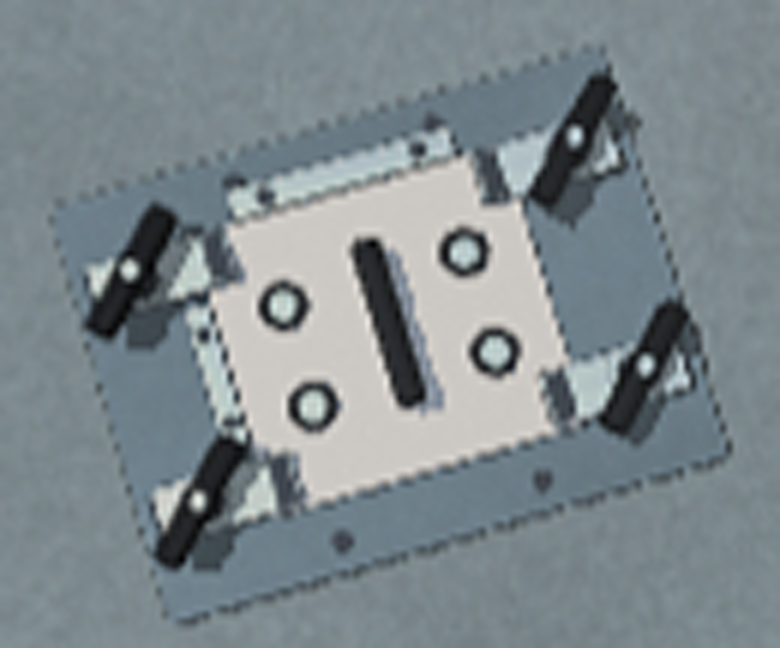

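The four bars are at 45° and the plate is unchanged against both fences. That last move was rate-limited, so I'll correct the tracked pose.

```bash
echo '[407.5,-221.4,195.5,2.643]'>cmd.json; python3 g.py - "448.2 108.9 106 2.643"
```

```text
cmd [ 407.5  -221.4   195.5     2.64]
t 19.4 meas [ 405.1 -231.1  198.6] [-3.134  0.006  2.641] F [-0.5 -4.2  2.1] T [-0.17  0.03  0.  ] w 40.3 g 0.0
448.2 108.9 106 2.643 -> [3.055 7.739 2.238] spin 0.0
```

Emit:
{"fn": "drive_tool", "kwargs": {
  "rows": [
    [40,3.05,7.74,1.8,0],
    [40,3.05,7.74,1.8,0],
    [40,3.05,7.74,1.8,0],
    [40,3.05,7.74,1.8,0],
    [40,3.05,7.74,1.8,0],
    [40,3.05,7.74,1.8,0],
    [40,3.05,7.74,1.8,0],
    [40,3.05,7.74,1.8,0]
  ]
}}

```text
t: 20.2
ee_pos: [447.9, 112.5, 122.5]
tool_rot: [3.141, -0.001, 2.65]
contact_force: [-0.4, -0.6, 0.0]
gripper_width: 0.468
grip_force: 0.0
```

Emit:
{"fn": "drive_tool", "kwargs": {
  "rows": [
    [40,0,0,0,0],
    [40,0,0,0,0],
    [40,0,0,0,0]
  ]
}}

```text
t: 20.5
ee_pos: [448.4, 107.5, 123.8]
tool_rot: [3.141, 0.001, 2.642]
contact_force: [-0.4, -0.6, -0.3]
gripper_width: 0.469
grip_force: 0.0
```

```bash
python3 g.py "3.05 7.74 1.8 0" "448.2 108.9 58 2.643"
```

```text
cmd [448.4  108.85 123.5    2.64]
t 20.5 meas [448.4 107.5 123.8] [3.141e+00 1.000e-03 2.642e+00] F [-0.4 -0.6 -0.3] T [ 0.   -0.04  0.02] w 40.1 g 0.0
448.2 108.9 58 2.643 -> [ 5.000e-03 -1.000e-03  1.638e+00] spin 0.0
```

Emit:
{"fn": "drive_tool", "kwargs": {
  "rows": [
    [40,0,0,0.8,0],
    [40,0,0,1.64,0],
    [40,0,0,1.64,0],
    [10,0,0,1.64,0],
    [10,0,0,1.64,0],
    [10,0,0,1.64,0],
    [10,0,0,1.64,0]
  ],
  "grip_force": 70
}}

```text
t: 21.2
ee_pos: [449.5, 108.4, 59.7]
tool_rot: [3.141, 0.003, 2.644]
contact_force: [-1.7, -4.4, 5.9]
gripper_width: 0.142
grip_force: 69.8
```

Emit:
{"fn": "drive_tool", "kwargs": {
  "rows": [
    [10,0,0,0.01,0.12],
    [10,0,0,0.02,0.24],
    [10,0,0,0.03,0.36],
    [10,0,0,0.04,0.48],
    [10,0,0,0.05,0.6],
    [10,0,0,0.06,0.7],
    [10,0,0,0.06,0.79],
    [10,0,0,0.06,0.79]
  ]
}}

```text
t: 22.0
ee_pos: [448.3, 107.7, 57.4]
tool_rot: [-3.141, 0.002, 1.854]
contact_force: [-6.4, -6.7, 12.2]
gripper_width: 0.148
grip_force: 70.8
```

```bash
python3 g.py "0 0 1.64 0;0 0 .06 .79"
```

```text
cmd [448.4  108.85  55.5    1.85]
t 22.0 meas [448.3 107.7  57.4] [-3.141e+00  2.000e-03  1.854e+00] F [-6.4 -6.7 12.2] T [-1.34  0.88  0.22] w 12.6 g 70.83292007446289
```

Emit:
{"fn": "drive_tool", "kwargs": {
  "rows": [
    [10,0,0,-0.02,0.05],
    [10,0,0,-0.02,0.08],
    [10,0,0,-0.02,0.08]
  ]
}}

```text
t: 22.3
ee_pos: [448.3, 107.7, 57.5]
tool_rot: [3.142, 0.003, 1.78]
contact_force: [-3.1, -5.0, 5.9]
gripper_width: 0.148
grip_force: 82.4
```

```bash
python3 g.py "0 0 -.02 .08"
```

```text
cmd [448.4  108.85  56.3    1.77]
t 22.3 meas [448.3 107.7  57.5] [3.142e+00 3.000e-03 1.780e+00] F [-3.1 -5.   5.9] T [-0.97  0.47  1.9 ] w 12.7 g 82.36356007866561
```

Emit:
{"fn": "drive_tool", "kwargs": {
  "rows": [
    [10,0,0,0,-0.05],
    [40,0,0,0,-0.05],
    [40,0,0,0,-0.05],
    [40,0,0,-0.6,-0.05],
    [40,0,0,-1.3,-0.05]
  ]
}}

```text
t: 22.8
ee_pos: [446.9, 108.9, 107.8]
tool_rot: [-3.139, -0.001, 1.823]
contact_force: [1.0, 0.8, 0.5]
gripper_width: 0.47
grip_force: 0.0
```

```bash
python3 g.py "0 0 -1.3 -.05" "613.8 -62.6 107 2.643"
```

```text
cmd [448.4  108.85 108.3    1.82]
t 22.8 meas [446.9 108.9 107.8] [-3.139e+00 -1.000e-03  1.823e+00] F [1.  0.8 0.5] T [-0.   -0.01 -0.03] w 40.2 g 0.0
613.8 -62.6 107 2.643 -> [-5.182  2.935  0.033] spin -0.82
```

Emit:
{"fn": "drive_tool", "kwargs": {
  "rows": [
    [40,-5.18,2.94,0.03,-0.82],
    [40,-5.18,2.94,0.03,-0.82],
    [40,-5.18,2.94,0.03,-0.82],
    [40,-5.18,2.94,0.03,-0.82],
    [40,-5.18,2.94,0.03,-0.82],
    [40,-5.18,2.94,0.03,-0.82],
    [40,-5.18,2.94,0.03,-0.82],
    [40,-5.18,2.94,0.03,-0.82]
  ]
}}

```text
t: 23.6
ee_pos: [613.4, -62.0, 106.8]
tool_rot: [3.141, -0.001, 2.641]
contact_force: [-1.1, 0.6, 0.6]
gripper_width: 0.467
grip_force: 0.0
```

Emit:
{"fn": "drive_tool", "kwargs": {
  "rows": [
    [40,0,0,0.6,0],
    [40,0,0,1.23,0],
    [40,0,0,1.23,0],
    [10,0,0,1.23,0],
    [10,0,0,1.23,0],
    [10,0,0,1.23,0],
    [10,0,0,1.23,0]
  ]
}}

```text
t: 24.3
ee_pos: [614.1, -62.5, 59.5]
tool_rot: [3.141, 0.001, 2.644]
contact_force: [-3.2, -0.2, 6.0]
gripper_width: 0.15
grip_force: 69.8
```

```bash
python3 g.py "-5.18 2.94 .03 -.82;0 0 1.23 0"
```

```text
cmd [613.98 -62.45  57.9    2.64]
t 24.3 meas [614.1 -62.5  59.5] [3.141e+00 1.000e-03 2.644e+00] F [-3.2 -0.2  6. ] T [0.02 0.65 0.08] w 12.8 g 69.8102384316735
```

Turn home (spin 0.87 incl. overdrive), then back off, release, lift.

Emit:
{"fn": "drive_tool", "kwargs": {
  "rows": [
    [10,0,0,0.01,0.13],
    [10,0,0,0.02,0.26],
    [10,0,0,0.03,0.39],
    [10,0,0,0.04,0.52],
    [10,0,0,0.04,0.65],
    [10,0,0,0.04,0.77],
    [10,0,0,0.04,0.86],
    [10,0,0,0.04,0.87]
  ]
}}

```text
t: 25.1
ee_pos: [614.0, -62.9, 57.3]
tool_rot: [3.142, 0.002, 1.778]
contact_force: [-3.5, -2.0, 5.4]
gripper_width: 0.143
grip_force: 83.6
```

```bash
python3 g.py "0 0 .04 .87"
```

```text
cmd [613.98 -62.45  56.3    1.77]
t 25.1 meas [614.  -62.9  57.3] [3.142e+00 2.000e-03 1.778e+00] F [-3.5 -2.   5.4] T [-0.28  0.72  1.85] w 12.2 g 83.63375020679086
```

Emit:
{"fn": "drive_tool", "kwargs": {
  "rows": [
    [10,0,0,0,-0.05],
    [40,0,0,0,-0.05],
    [40,0,0,0,-0.05],
    [40,0,0,-0.6,-0.05],
    [40,0,0,-1.3,-0.05]
  ]
}}

```text
t: 25.6
ee_pos: [612.8, -62.0, 107.0]
tool_rot: [-3.139, -0.002, 1.822]
contact_force: [0.6, -0.7, 0.8]
gripper_width: 0.467
grip_force: 0.0
```

```bash
python3 g.py "0 0 -1.3 -.05" "509.2 -94.2 107 2.643"
```

```text
cmd [613.98 -62.45 108.3    1.82]
t 25.6 meas [612.8 -62.  107. ] [-3.139e+00 -2.000e-03  1.822e+00] F [ 0.6 -0.7  0.8] T [-0.04  0.04 -0.02] w 39.8 g 0.0
509.2 -94.2 107 2.643 -> [-0.115 -2.735  0.033] spin -0.82
```

Emit:
{"fn": "drive_tool", "kwargs": {
  "rows": [
    [40,-0.12,-2.74,0.03,-0.82],
    [40,-0.12,-2.74,0.03,-0.82],
    [40,-0.12,-2.74,0.03,-0.82],
    [40,-0.12,-2.74,0.03,-0.82],
    [40,-0.12,-2.74,0.03,-0.82],
    [40,-0.12,-2.74,0.03,-0.82],
    [40,-0.12,-2.74,0.03,-0.82]
  ]
}}

```text
t: 26.3
ee_pos: [509.4, -94.4, 107.3]
tool_rot: [3.141, 0.001, 2.643]
contact_force: [0.9, 0.0, 0.1]
gripper_width: 0.466
grip_force: 0.0
```

Emit:
{"fn": "drive_tool", "kwargs": {
  "rows": [
    [40,0,0,0.6,0],
    [40,0,0,1.23,0],
    [40,0,0,1.23,0],
    [10,0,0,1.23,0],
    [10,0,0,1.23,0],
    [10,0,0,1.23,0],
    [10,0,0,1.23,0]
  ]
}}

```text
t: 27.0
ee_pos: [510.0, -94.8, 59.4]
tool_rot: [3.141, 0.002, 2.643]
contact_force: [-1.3, 0.0, 4.9]
gripper_width: 0.142
grip_force: 72.6
```

```bash
python3 g.py "-.12 -2.74 .03 -.82;0 0 1.23 0"
```

```text
cmd [509.05 -94.45  57.9    2.64]
t 27.0 meas [510.  -94.8  59.4] [3.141e+00 2.000e-03 2.643e+00] F [-1.3  0.   4.9] T [ 0.05  0.33 -0.11] w 12.1 g 72.55243096500635
```

Emit:
{"fn": "drive_tool", "kwargs": {
  "rows": [
    [10,0,0,0.01,0.13],
    [10,0,0,0.02,0.26],
    [10,0,0,0.03,0.39],
    [10,0,0,0.04,0.52],
    [10,0,0,0.04,0.65],
    [10,0,0,0.04,0.77],
    [10,0,0,0.04,0.86],
    [10,0,0,0.04,0.87]
  ]
}}

```text
t: 27.8
ee_pos: [509.0, -95.8, 57.2]
tool_rot: [-3.141, 0.003, 1.779]
contact_force: [-4.1, -4.1, 4.4]
gripper_width: 0.144
grip_force: 85.8
```

```bash
python3 g.py "0 0 .04 .87"
```

```text
cmd [509.05 -94.45  56.3    1.77]
t 27.8 meas [509.  -95.8  57.2] [-3.141e+00  3.000e-03  1.779e+00] F [-4.1 -4.1  4.4] T [-0.68  0.66  1.94] w 12.3 g 85.83170473833889
```

Emit:
{"fn": "drive_tool", "kwargs": {
  "rows": [
    [10,0,0,0,-0.05],
    [40,0,0,0,-0.05],
    [40,0,0,0,-0.05],
    [40,0,0,-0.6,-0.05],
    [40,0,0,-1.3,-0.05]
  ]
}}

```text
t: 28.3
ee_pos: [507.6, -93.8, 107.3]
tool_rot: [-3.139, -0.002, 1.823]
contact_force: [0.0, -0.1, 0.6]
gripper_width: 0.466
grip_force: 0.0
```

```bash
python3 g.py "0 0 -1.3 -.05" "553.3 140.2 107 2.643"
```

```text
cmd [509.05 -94.45 108.3    1.82]
t 28.3 meas [507.6 -93.8 107.3] [-3.139e+00 -2.000e-03  1.823e+00] F [ 0.  -0.1  0.6] T [-0.04 -0.04 -0.  ] w 39.8 g 0.0
553.3 140.2 107 2.643 -> [5.405 2.535 0.033] spin -0.82
```

Emit:
{"fn": "drive_tool", "kwargs": {
  "rows": [
    [40,5.4,2.54,0.03,-0.82],
    [40,5.4,2.54,0.03,-0.82],
    [40,5.4,2.54,0.03,-0.82],
    [40,5.4,2.54,0.03,-0.82],
    [40,5.4,2.54,0.03,-0.82],
    [40,5.4,2.54,0.03,-0.82],
    [40,5.4,2.54,0.03,-0.82],
    [40,5.4,2.54,0.03,-0.82]
  ]
}}

```text
t: 29.1
ee_pos: [553.0, 140.1, 106.9]
tool_rot: [-3.142, -0.0, 2.642]
contact_force: [0.9, 0.3, -0.4]
gripper_width: 0.466
grip_force: 0.0
```

Emit:
{"fn": "drive_tool", "kwargs": {
  "rows": [
    [40,0,0,0.6,0],
    [40,0,0,1.23,0],
    [40,0,0,1.23,0],
    [10,0,0,1.23,0],
    [10,0,0,1.23,0],
    [10,0,0,1.23,0],
    [10,0,0,1.23,0]
  ]
}}

```text
t: 29.8
ee_pos: [554.3, 140.0, 59.5]
tool_rot: [3.14, 0.002, 2.644]
contact_force: [-0.4, -1.0, 4.4]
gripper_width: 0.142
grip_force: 70.5
```

```bash
python3 g.py "5.4 2.54 .03 -.82;0 0 1.23 0"
```

```text
cmd [553.53 140.07  57.9    2.64]
t 29.8 meas [554.3 140.   59.5] [3.140e+00 2.000e-03 2.644e+00] F [-0.4 -1.   4.4] T [-0.16  0.16  0.01] w 12.1 g 70.49527498427778
```

Emit:
{"fn": "drive_tool", "kwargs": {
  "rows": [
    [10,0,0,0.01,0.13],
    [10,0,0,0.02,0.26],
    [10,0,0,0.03,0.39],
    [10,0,0,0.04,0.52],
    [10,0,0,0.04,0.65],
    [10,0,0,0.04,0.77],
    [10,0,0,0.04,0.86],
    [10,0,0,0.04,0.87]
  ]
}}

```text
t: 30.6
ee_pos: [553.5, 139.7, 57.3]
tool_rot: [3.141, 0.002, 1.778]
contact_force: [-1.3, -1.6, 5.5]
gripper_width: 0.141
grip_force: 84.2
```

```bash
python3 g.py "0 0 .04 .87"
```

```text
cmd [553.53 140.07  56.3    1.77]
t 30.6 meas [553.5 139.7  57.3] [3.141e+00 2.000e-03 1.778e+00] F [-1.3 -1.6  5.5] T [-0.34  0.36  1.93] w 12.0 g 84.18754278682172
```

Emit:
{"fn": "drive_tool", "kwargs": {
  "rows": [
    [10,0,0,0,-0.05],
    [40,0,0,0,-0.05],
    [40,0,0,0,-0.05],
    [40,0,0,-0.6,-0.05],
    [40,0,0,-1.5,-0.05]
  ]
}}

```text
t: 31.1
ee_pos: [550.7, 139.7, 113.9]
tool_rot: [-3.135, -0.001, 1.822]
contact_force: [0.5, -0.4, -0.2]
gripper_width: 0.467
grip_force: 0.0
```

```bash
python3 g.py "0 0 -1.5 -.05" "430 -200 180 1.82"
```

```text
cmd [553.53 140.07 116.3    1.82]
t 31.1 meas [550.7 139.7 113.9] [-3.135e+00 -1.000e-03  1.822e+00] F [ 0.5 -0.4 -0.2] T [ 0.01 -0.06 -0.03] w 39.9 g 0.0
430 -200 180 1.82 -> [-7.462 -5.112 -1.592] spin 0.003
```

Emit:
{"fn": "drive_tool", "kwargs": {
  "rows": [
    [40,-7.46,-5.11,-1.6,0],
    [40,-7.46,-5.11,-1.6,0],
    [40,-7.46,-5.11,-1.6,0],
    [40,-7.46,-5.11,-1.6,0],
    [40,-7.46,-5.11,-1.6,0],
    [40,-7.46,-5.11,-1.6,0],
    [40,-7.46,-5.11,-1.6,0],
    [40,-7.46,-5.11,-1.6,0]
  ]
}}

```text
t: 31.9
ee_pos: [429.3, -203.7, 181.6]
tool_rot: [3.14, 0.003, 1.819]
contact_force: [-0.0, -0.3, 0.2]
gripper_width: 0.47
grip_force: 0.0
```

Emit:
{"fn": "drive_tool", "kwargs": {
  "rows": [
    [40,0,0,0,0],
    [40,0,0,0,0],
    [40,0,0,0,0]
  ]
}}

```text
t: 32.2
ee_pos: [430.1, -199.0, 179.8]
tool_rot: [-3.141, -0.001, 1.824]
contact_force: [0.0, 0.5, 0.1]
gripper_width: 0.465
grip_force: 0.0
```

```bash
python3 - <<'E'
from workcell import *
from h import *
c=read_camera("top"); np.savez("pics/top4.npz",**c); crop(c,216,156,130,108,6,"pics/tc4.png")
E
```

```text
(no output)
```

View pics/tc4.png

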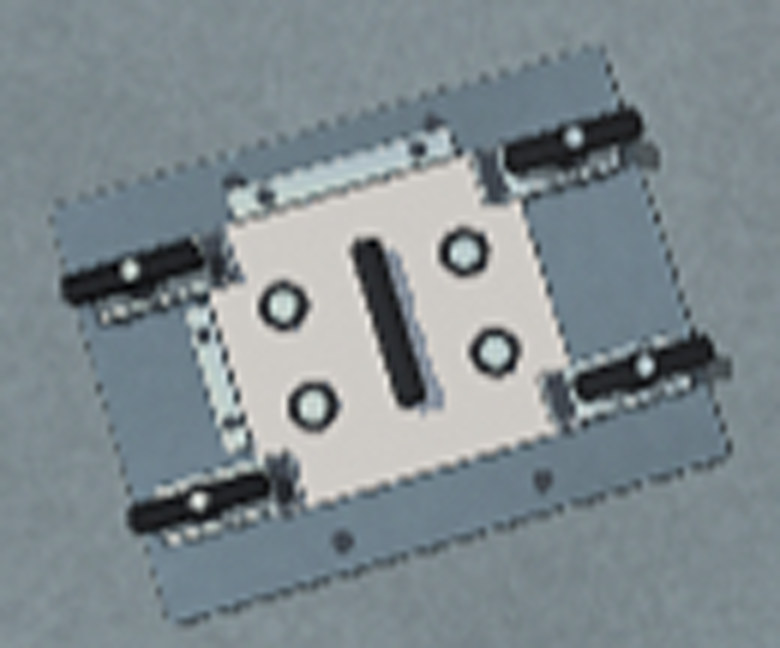

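All four bars lie along the fixture's y (the near-left one, for example, from (130,520) to (270,484)), and the plate is still on both fences. Handing in.

```bash
python3 -c "
from workcell import *
print(close_job())"
```

```text
the job is handed in; nothing more can be done
None
```

I handed the job in at about 32 s. The plate was flush against both fences and all four T-handles were turned home in crisscross order over two passes; no verdict came back.

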